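# Start the chill timers on the food pans

## Robot

A 6-joint arm with a two-finger parallel gripper is mounted at the origin on the work surface. World frame = base frame: x ahead of the robot, y to its left, z up, the work surface at z = 0. Lengths are in m, angles in rad, forces in N, time in s.
With the tool pointing down it reaches from about 0.25 to 0.775 m from the base axis. Payload 4 kg.
Tool frame: the origin (TCP) lies at the very end of the fingers, on their centre line; the grasp point (between the pads) lies 19 mm behind it; z points along the fingers, y is the line along which they close (so a half turn about z gives the same grasp; the last joint's range is limited). The gripper opens to 94 mm and grips with 3 to 60 N. Pads are 16 mm wide; open, the fingers measure 119 mm over their backs; the gripper's body (75 mm by 177 mm) begins 78 mm behind the grasp point.
Start: joints at [1.129, 0.087, 1.371, -0, 1.684, -0.103], TCP at [0.183, 0.519, 0.206] pointing down, gripper open.
Joint ranges: [-3.1, 3.1], [-0.76, 2.03], [0.27, 2.55], [-1.08, 4.22], [0.17, 2.65], [-2.57, 2.57]. Speed limits (rad/s): [2.79, 2.79, 3.14, 3.14, 3.14, 3.14].

## Interface

Orientations are given as [roll, pitch, yaw] about the fixed x, y, z axes, in that order (R = Rz(yaw) Ry(pitch) Rx(roll)).
In Python, from bench import robot, vision gives the robot as it stands.
- The arm moves only by the shell command python3 -m crank 'ROWS'. ROWS is JSON, a list of rows, each a list of 3 entries, a list of its own where there are three numbers: the closure, from 0 (fully open) to 1 (shut), then the shift along the tool's x, y, z in m, then the turn, a rotation vector about the tool's x, y, z in degrees. A call has 1 to 8 rows; each row shifts and turns the commanded pose from where the row before left it, along the tool's axes as they then stand; what a row does not reach is not made up. A row lasts 1/10 s, in which the tool goes at most 50 mm and 8.59 degrees, less where a joint would pass 70% of its speed; a pose out of reach is approached as far as the arm can. A call with a gripper value outside its range is refused whole. The fingers move at their own pace and stop on an object; the grip force is fixed at half the most. Time passes only in rows, so rows that do not move let the fingers close. It gives the time, the measured TCP pose, the force, the opening and the grip force at its end, in the units of the state.
- robot.get_obs(): the state, without advancing time (a new reading comes with each control period).
- vision.snapshot(name): name is "scene" or "top" or "wrist"; returns a dict with "color" (480x640x3 uint8, red, green, blue), "z_map" (480x640 float32, m along the optical axis (not along the pixel's ray), 0 where there is no reading), "fx", "fy", "cx", "cy" (pixels), "R" (3x3) and "t" (3): a world point X has camera coordinates R X + t. Camera axes: x right, y down, z forward; pixel columns grow to the right and rows downward; lengths in m; the calibration is good to about 2 mm. A picture is of the moment at which its call begins.
- robot.close_job(): hands the job in; it is judged then, once.
The state is a dict: "time": time; "joint_positions": joint angles; "qvel": joint speeds; "joint_torque": joint torques, N m; "tool_pos": TCP position; "ee_rot": TCP orientation; "wrist_force": force on the tool from outside, world axes, zero at the start; "wrist_torque": the same for the moment, N m; "width": finger opening in m; "finger_force": force on a finger pad.
Only numpy, scipy, OpenCV 4.12 (cv2) and the standard library are available. Lean on these libraries where they do the work, as an engineer would, in place of code of your own. Each camera call takes 0.05 s, during which the arm holds its last target. There are 200 camera calls.

## Task

Start the timers standing on the three lidded food pans by pushing each timer's round cap all the way in with a light tap: first the one on the deepest (tallest) pan, then the one on the middle-depth pan, then the one on the shallowest pan. Only touch the caps with the fingertips: do not pick up, shift or tip any timer or pan. Leave the spare timer on the worktop unstarted and the jar and cup where they are.

Things in the scene. Friction and masses are not known exactly. Their poses are not given: they have to be found in the camera images.
- pan_deep: The deepest of three lidded stainless steel food pans standing loose on the steel worktop (about 2 kg): 150 mm deep pan, 176 x 162 mm at the rim (pan's x by y), with a flat lid whose top is 158 mm above the worktop. Origin: centre of the underside; z up. A low bridge handle, 70 mm long along y and 20 mm high, stands on the lid at x = +62 mm. Any pan may stand left, in the middle or right; all are within 15 degrees of square to the robot.
- pan_middle: The middle-depth of three lidded stainless steel food pans standing loose on the steel worktop (about 2 kg): 100 mm deep pan, 176 x 162 mm at the rim (pan's x by y), with a flat lid whose top is 108 mm above the worktop. Origin: centre of the underside; z up. A low bridge handle, 70 mm long along y and 20 mm high, stands on the lid at x = +62 mm. Any pan may stand left, in the middle or right; all are within 15 degrees of square to the robot.
- pan_shallow: The shallowest of three lidded stainless steel food pans standing loose on the steel worktop (about 2 kg): 65 mm deep pan, 176 x 162 mm at the rim (pan's x by y), with a flat lid whose top is 73 mm above the worktop. Origin: centre of the underside; z up. A low bridge handle, 70 mm long along y and 20 mm high, stands on the lid at x = +62 mm. Any pan may stand left, in the middle or right; all are within 15 degrees of square to the robot.
- timer_deep: Round white kitchen timer, standing loose on the lid of the deepest pan, on the robot's side of the lid handle. All four timers are alike: 70 mm diameter, housing 30 mm high, about 0.25 kg, with a round push cap, grey with a black rubber pad in the middle of the top. Origin: centre of the underside; z up.
- cap_deep_top (a point): Centre of the flat upper face of this timer's push cap: a 36 mm round pad of springy black rubber, 6 mm thick, on the 40 mm grey cap. With the cap out it is 50 mm above the timer's underside; with the cap fully in and let go it is 40 mm above it. Under a finger the pad gives about 1 mm while the cap slides, and up to 4 mm (10 N) against the stop, then is hard.
- cap_deep (a joint): Travel of this cap in m: 0 = out (not started), 0.010 = fully in against its stop (started). It slides straight down against a steady friction of about 2.5 N and stays where it is left; it has no spring.
- timer_middle: Round white kitchen timer, standing loose on the lid of the middle-depth pan, on the robot's side of the lid handle. All four timers are alike: 70 mm diameter, housing 30 mm high, about 0.25 kg, with a round push cap, grey with a black rubber pad in the middle of the top. Origin: centre of the underside; z up.
- cap_middle_top (a point): Centre of the flat upper face of this timer's push cap: a 36 mm round pad of springy black rubber, 6 mm thick, on the 40 mm grey cap. With the cap out it is 50 mm above the timer's underside; with the cap fully in and let go it is 40 mm above it. Under a finger the pad gives about 1 mm while the cap slides, and up to 4 mm (10 N) against the stop, then is hard.
- cap_middle (a joint): Travel of this cap in m: 0 = out (not started), 0.010 = fully in against its stop (started). It slides straight down against a steady friction of about 2.5 N and stays where it is left; it has no spring.
- timer_shallow: Round white kitchen timer, standing loose on the lid of the shallowest pan, on the robot's side of the lid handle. All four timers are alike: 70 mm diameter, housing 30 mm high, about 0.25 kg, with a round push cap, grey with a black rubber pad in the middle of the top. Origin: centre of the underside; z up.
- cap_shallow_top (a point): Centre of the flat upper face of this timer's push cap: a 36 mm round pad of springy black rubber, 6 mm thick, on the 40 mm grey cap. With the cap out it is 50 mm above the timer's underside; with the cap fully in and let go it is 40 mm above it. Under a finger the pad gives about 1 mm while the cap slides, and up to 4 mm (10 N) against the stop, then is hard.
- cap_shallow (a joint): Travel of this cap in m: 0 = out (not started), 0.010 = fully in against its stop (started). It slides straight down against a steady friction of about 2.5 N and stays where it is left; it has no spring.
- timer_spare: Round white kitchen timer, the spare, standing directly on the worktop between the robot and the middle one of the three pan places, with no pan under it; not to be started. All four timers are alike: 70 mm diameter, housing 30 mm high, about 0.25 kg, with a round push cap, grey with a black rubber pad in the middle of the top. Origin: centre of the underside; z up.
- cap_spare_top (a point): Centre of the flat upper face of this timer's push cap: a 36 mm round pad of springy black rubber, 6 mm thick, on the 40 mm grey cap. With the cap out it is 50 mm above the timer's underside; with the cap fully in and let go it is 40 mm above it. Under a finger the pad gives about 1 mm while the cap slides, and up to 4 mm (10 N) against the stop, then is hard.
- cap_spare (a joint): Travel of this cap in m: 0 = out (not started), 0.010 = fully in against its stop (started). It slides straight down against a steady friction of about 2.5 N and stays where it is left; it has no spring.
- shaker: Bystander: closed glass jar with a steel cap, 60 mm diameter, 110 mm high, beyond the pans, at the robot's left. Origin: centre of the underside.
- bain: Bystander: open steel cup, 70 mm diameter, 85 mm high, beyond the pans, at the robot's right. Origin: centre of the underside.
Not all that is in view belongs to the job. Leave any green look-alike of the timer_middle alone.

How it is judged:
By the outcome, as a careful person would: the job done as asked, in the order asked, and still so for the second after the job is handed in, with the robot touching nothing.
It also fails if it takes over 51 s, if anything falls off the work surface, if the arm or the gripper's body presses on something with over 40 N, if the wrist force passes 120 N, or if a joint passes its speed limit or range.

## Working session

There is one attempt and no reset: what is moved stays moved. The work goes in short steps, Python scripts to look and compute and a shell command to move; the robot and the scene stay as the last step left them, time stands still between calls to the robot, and variables do not carry over. Pictures are saved under pics/ and viewed, at most 10 in all, crops included, and the job is handed in when it is done.

```bash
mkdir -p pics; ls
python3 - <<'E'
from bench import robot, vision
import cv2,pickle,numpy as np
o=robot.get_obs(); print({k:np.round(v,3).tolist() for k,v in o.items()})
for n in("top","scene"):
    s=vision.snapshot(n); pickle.dump(s,open(f"pics/{n}0.pkl","wb")); cv2.imwrite(f"pics/{n}0.png",s["color"][:,:,::-1])
    print(n,np.round(-s["R"].T@s["t"],3),s["fx"])
E
```

```text
pics
{'time': 0.0, 'joint_positions': [1.129, 0.088, 1.372, -0.0, 1.684, -0.103], 'qvel': [-0.001, 0.002, 0.001, 0.001, -0.0, -0.001], 'joint_torque': [-0.0, -34.02, -30.242, 0.071, 0.033, -0.0], 'tool_pos': [0.183, 0.518, 0.204], 'ee_rot': [-3.139, -0.0, 2.803], 'wrist_force': [0.248, -0.005, 0.283], 'wrist_torque': [0.038, -0.006, -0.03], 'finger_force': 0.0, 'width': 0.094}
top [0.499 0.012 1.434] 584.7827298584707
scene [1.081 0.261 0.933] 494.3105173961681
```

View pics/top0.png

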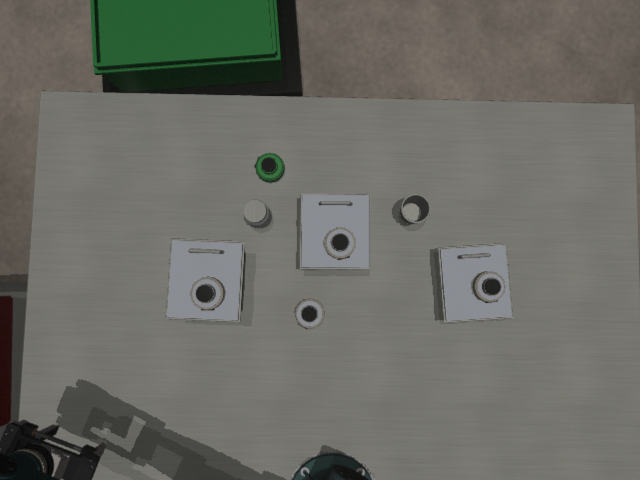

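View pics/scene0.png

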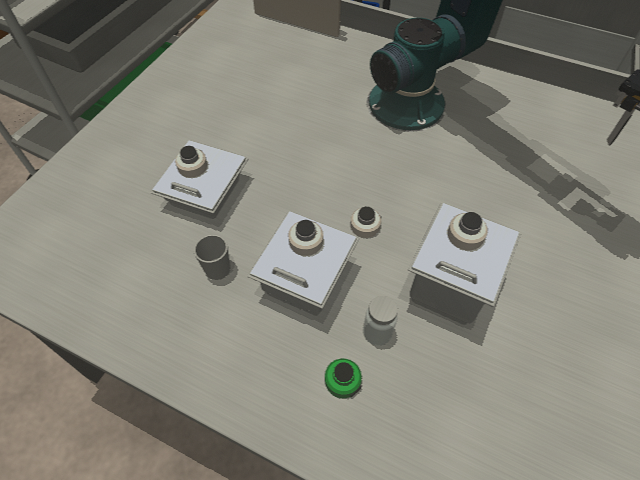

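The top view shows the deepest pan on the left with its pad near (208,293), the next pan in the middle (340,242) and the lowest on the right (489,287). The spare is at (309,314) and the green look-alike at (269,167). The scene view shows matching pads near (470,220), (305,229) and (188,153).

```bash
cat > m.py <<'E'
import cv2,numpy as np
def ray(s,u,v,z):
    c=-s["R"].T@s["t"]; d=s["R"].T@np.array([(u-s["cx"])/s["fx"],(v-s["cy"])/s["fy"],1]); return c+d*(z-c[2])/d[2]
def pads(s,guess):
    """pad centre pixel and depth-derived height near each guessed pixel"""
    dark=(s["color"].max(2)<75).astype(np.uint8); n,l,st,ce=cv2.connectedComponentsWithStats(dark)
    out=[]
    for g in guess:
        k=min((i for i in range(1,n) if 40<st[i,4]<2000),key=lambda i:np.hypot(*(ce[i]-g)))
        m=l==k; Z=np.median(s["z_map"][m]); u,v=ce[k]
        c=-s["R"].T@s["t"]; d=s["R"].T@np.array([(u-s["cx"])/s["fx"],(v-s["cy"])/s["fy"],1])
        out.append((ce[k],st[k],(c+d*Z)))
    return out
E
python3 - <<'E'
import pickle,numpy as np
from m import *
G={"top":[(208,293),(340,242),(489,287),(309,314)],"scene":[(470,218),(305,227),(188,152),(366,212)]}
H=[.208,.158,.123,.05]
for n in G:
    s=pickle.load(open(f"pics/{n}0.pkl","rb"))
    for (c,st,p),h in zip(pads(s,G[n]),H): print(n,c.round(1),st,"depth",p.round(4),"plane",ray(s,*c,h).round(4))
E
```

```text
top [204.8 293.1] [196 285  19  17 256] depth [0.4802 0.2726 0.2072] plane [0.4802 0.2724 0.208 ]
top [339.7 241.9] [332 234  17  17 220] depth [ 0.5965 -0.0067  0.1572] plane [ 0.5964 -0.0067  0.158 ]
top [490.9 286.3] [482 279  19  16 243] depth [ 0.506  -0.3482  0.1213] plane [ 0.5059 -0.3478  0.123 ]
top [308.9 313.4] [302 306  15  16 190] depth [0.4349 0.0607 0.0494] plane [0.435  0.0607 0.05  ]
scene [471.4 220.3] [462 212  20  18 262] depth [0.4819 0.275  0.2069] plane [0.4827 0.275  0.208 ]
scene [305.1 227.7] [297 220  18  16 228] depth [ 0.5981 -0.0054  0.157 ] plane [ 0.5988 -0.0051  0.158 ]
scene [188.6 154.3] [181 146  17  18 219] depth [ 0.5092 -0.3461  0.1181] plane [ 0.5127 -0.3424  0.123 ]
scene [366.2 213.3] [359 207  15  14 167] depth [0.4358 0.0622 0.0489] plane [0.4367 0.0625 0.05  ]
```

Heights match the stated lids (0.208, 0.158, 0.123 and 0.05). Targets, averaged over the two views, are deep (0.481,0.272), middle (0.597,-0.006) and shallow (0.508,-0.3465).

```bash
cat > d.py <<'E'
import sys,numpy as np
from scipy.spatial.transform import Rotation as Ro
from bench import robot
o=robot.get_obs(); t=np.array([float(a) for a in sys.argv[1:4]])
d=Ro.from_euler('xyz',o["ee_rot"]).as_matrix().T@(t-o["tool_pos"])
print("pos",np.round(o["tool_pos"],4),"rot",np.round(o["ee_rot"],4),"F",np.round(o["wrist_force"],2),"w",round(o["width"],3),"delta mm",(d*1e3).round(1))
E
python3 d.py .481 .272 .255
```

```text
pos [0.1826 0.5183 0.2044] rot [-3.1395e+00 -2.0000e-04  2.8028e+00] F [-0.45  0.24  0.38] w 0.094 delta mm [-363.3 -133.2  -50.4]
```

```bash
python3 -m crank '[[1,[0,0,-0.045],[0,0,0]],[1,[-0.036,-0.013,-0.006],[0,0,0]],[1,[-0.036,-0.013,0],[0,0,0]],[1,[-0.036,-0.013,0],[0,0,0]],[1,[-0.036,-0.013,0],[0,0,0]],[1,[-0.036,-0.013,0],[0,0,0]],[1,[-0.036,-0.013,0],[0,0,0]],[1,[-0.036,-0.013,0],[0,0,0]]]'; python3 -m crank '[[1,[-0.036,-0.013,0],[0,0,0]],[1,[-0.036,-0.013,0],[0,0,0]],[1,[-0.036,-0.013,0],[0,0,0]],[1,[0,0,0],[0,0,0]],[1,[0,0,0],[0,0,0]],[1,[0,0,0],[0,0,0]]]'; python3 d.py .481 .272 .214
```

```text
time: 0.9
tool_pos: [0.3911, 0.3479, 0.256]
ee_rot: [-3.141, -0.001, 2.803]
wrist_force: [0.2, 0.4, 1.0]
width: 0.0335
finger_force: 0.0
time: 1.5
tool_pos: [0.4784, 0.277, 0.2562]
ee_rot: [-3.142, -0.001, 2.804]
wrist_force: [0.1, 0.8, 0.3]
width: 0.0001
finger_force: 0.0
pos [0.4784 0.277  0.2562] rot [-3.1415e+00 -9.0000e-04  2.8037e+00] F [0.08 0.85 0.34] w 0.0 delta mm [-4.2 -3.9 42.2]
```

```bash
python3 -m crank '[[1,[-0.004,-0.004,0.015],[0,0,0]],[1,[0,0,0.015],[0,0,0]],[1,[0,0,0.010],[0,0,0]],[1,[0,0,0],[0,0,0]],[1,[0,0,0],[0,0,0]]]'; python3 d.py .481 .272 .196
python3 - <<'E'
from bench import vision
import cv2
s=vision.snapshot("scene"); cv2.imwrite("pics/s1.png",cv2.resize(s["color"][150:290,400:560,::-1],None,fx=4,fy=4))
E
```

```text
time: 2.0
tool_pos: [0.4811, 0.2718, 0.2163]
ee_rot: [-3.141, -0.001, 2.804]
wrist_force: [-0.9, -0.9, 0.6]
width: 0.0007
finger_force: 0.0
pos [0.4811 0.2718 0.2163] rot [-3.1414e+00 -6.0000e-04  2.8036e+00] F [-0.85 -0.85  0.58] w 0.001 delta mm [ 0.2  0.2 20.3]
```

View pics/s1.png

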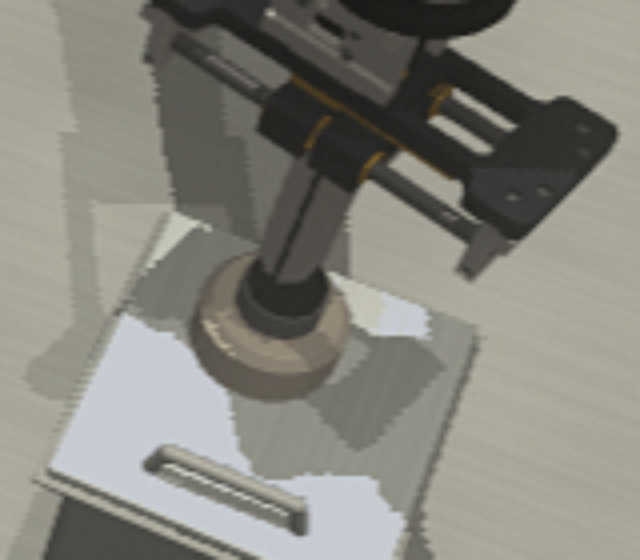

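The closed fingertips hang over the middle of the black pad, around (290,275) in the crop. I'm pressing in small steps and reading the force.

```bash
python3 -m crank '[[1,[0,0,0.005],[0,0,0]],[1,[0,0,0.003],[0,0,0]],[1,[0,0,0.003],[0,0,0]],[1,[0,0,0.002],[0,0,0]],[1,[0,0,0.002],[0,0,0]],[1,[0,0,0.002],[0,0,0]],[1,[0,0,0],[0,0,0]]]'; python3 -m crank '[[1,[0,0,0.001],[0,0,0]],[1,[0,0,0],[0,0,0]]]'
```

```text
time: 2.75
tool_pos: [0.4817, 0.2715, 0.1994]
ee_rot: [3.141, 0.0, 2.803]
wrist_force: [0.9, 0.4, 1.8]
width: 0.0003
finger_force: 1.0
time: 2.95
tool_pos: [0.4817, 0.2715, 0.1985]
ee_rot: [3.141, 0.0, 2.803]
wrist_force: [0.3, 0.9, 1.4]
width: 0.0005
finger_force: 1.1
```

```bash
for i in 1; do python3 -m crank '[[1,[0,0,0.001],[0,0,0]],[1,[0,0,0],[0,0,0]]]'; python3 -m crank '[[1,[0,0,0.001],[0,0,0]],[1,[0,0,0],[0,0,0]]]'; done
```

```text
time: 3.15
tool_pos: [0.4817, 0.2715, 0.1975]
ee_rot: [3.141, 0.0, 2.803]
wrist_force: [0.7, 0.0, 2.1]
width: 0.0009
finger_force: 1.1
time: 3.35
tool_pos: [0.4817, 0.2715, 0.1968]
ee_rot: [3.141, 0.001, 2.803]
wrist_force: [0.0, -0.3, 3.4]
width: 0.0004
finger_force: 1.8
```

```bash
python3 -m crank '[[1,[0,0,0.001],[0,0,0]],[1,[0,0,0],[0,0,0]]]'; python3 -m crank '[[1,[0,0,0.0005],[0,0,0]],[1,[0,0,0],[0,0,0]]]'
```

```text
time: 3.55
tool_pos: [0.4818, 0.2715, 0.1961]
ee_rot: [3.141, 0.001, 2.803]
wrist_force: [-0.7, -0.2, 5.5]
width: 0.0009
finger_force: 2.6
time: 3.75
tool_pos: [0.4818, 0.2715, 0.1959]
ee_rot: [3.141, 0.001, 2.803]
wrist_force: [-0.1, 0.3, 5.2]
width: 0.0003
finger_force: 2.9
```

```bash
python3 -m crank '[[1,[0,0,0.001],[0,0,0]],[1,[0,0,0],[0,0,0]],[1,[0,0,0],[0,0,0]]]'; python3 -m crank '[[1,[0,0,-0.01],[0,0,0]],[1,[0,0,-0.03],[0,0,0]],[1,[0,0,-0.03],[0,0,0]],[1,[0,0,0],[0,0,0]]]'; python3 d.py .597 -.006 .255
```

```text
time: 4.05
tool_pos: [0.4818, 0.2715, 0.1954]
ee_rot: [3.14, 0.001, 2.803]
wrist_force: [-0.7, -0.7, 6.7]
width: 0.0004
finger_force: 3.5
time: 4.45
tool_pos: [0.4828, 0.2718, 0.2684]
ee_rot: [3.137, 0.005, 2.803]
wrist_force: [-0.6, -0.4, 0.0]
width: 0.0004
finger_force: 0.0
pos [0.4828 0.2718 0.2684] rot [3.137  0.0052 2.8027] F [-0.6  -0.38  0.04] w 0.0 delta mm [-200.  -224.1   13.5]
```

```bash
python3 -m crank '[[1,[-0.025,-0.028,0],[0,0,0]],[1,[-0.025,-0.028,0],[0,0,0]],[1,[-0.025,-0.028,0],[0,0,0]],[1,[-0.025,-0.028,0],[0,0,0]],[1,[-0.025,-0.028,0],[0,0,0]],[1,[-0.025,-0.028,0],[0,0,0]],[1,[-0.025,-0.028,0.007],[0,0,0]],[1,[-0.025,-0.028,0.007],[0,0,0]]]'; python3 -m crank '[[1,[0,0,0.03],[0,0,0]],[1,[0,0,0.03],[0,0,0]],[1,[0,0,0],[0,0,0]],[1,[0,0,0],[0,0,0]]]';python3 d.py .597 -.006 .165
python3 - <<'E'
from bench import vision
import pickle
from m import *
s=vision.snapshot("top")
for (c,st,p) in pads(s,[(205,293),(491,286)]): print(c.round(1),st,p.round(4))
E
```

```text
time: 5.25
tool_pos: [0.5955, -0.0078, 0.2481]
ee_rot: [-3.141, -0.003, 2.803]
wrist_force: [0.6, 0.1, 0.6]
width: 0.0005
finger_force: 0.0
time: 5.65
tool_pos: [0.5949, -0.0063, 0.1886]
ee_rot: [-3.141, -0.004, 2.803]
wrist_force: [0.6, -0.2, 0.3]
width: 0.0004
finger_force: 0.0
pos [ 0.5949 -0.0063  0.1886] rot [-3.1407 -0.0036  2.8028] F [ 0.56 -0.18  0.29] w 0.0 delta mm [-2.   1.  23.6]
[205.2 293. ] [197 285  18  17 234] [0.4802 0.2738 0.1975]
[491.  286.3] [482 279  19  16 232] [ 0.5061 -0.3484  0.1218]
```

Deep cap's measured top dropped from 0.2072 to 0.1975, so it is in, and it did not shift. Next is the middle cap.

```bash
python3 -m crank '[[1,[-0.002,0.001,0.015],[0,0,0]],[1,[0,0,0.010],[0,0,0]],[1,[0,0,0.004],[0,0,0]],[1,[0,0,0.003],[0,0,0]],[1,[0,0,0.003],[0,0,0]],[1,[0,0,0.003],[0,0,0]],[1,[0,0,0.002],[0,0,0]],[1,[0,0,0],[0,0,0]]]'; python3 -m crank '[[1,[0,0,0.001],[0,0,0]],[1,[0,0,0],[0,0,0]]]';python3 -m crank '[[1,[0,0,0.001],[0,0,0]],[1,[0,0,0],[0,0,0]]]'
```

```text
time: 6.5
tool_pos: [0.5979, -0.006, 0.15]
ee_rot: [3.141, -0.0, 2.803]
wrist_force: [-1.7, 1.1, 1.5]
width: 0.0005
finger_force: 1.0
time: 6.7
tool_pos: [0.5981, -0.006, 0.1491]
ee_rot: [3.141, 0.0, 2.803]
wrist_force: [-0.9, 0.3, 2.3]
width: 0.0002
finger_force: 1.1
time: 6.9
tool_pos: [0.5981, -0.006, 0.1479]
ee_rot: [3.141, 0.0, 2.803]
wrist_force: [-0.9, 0.5, 2.5]
width: 0.0007
finger_force: 1.1
```

```bash
python3 -m crank '[[1,[0,0,0.001],[0,0,0]],[1,[0,0,0],[0,0,0]]]'; python3 -m crank '[[1,[0,0,0.001],[0,0,0]],[1,[0,0,0],[0,0,0]]]';python3 -m crank '[[1,[0,0,0.001],[0,0,0]],[1,[0,0,0],[0,0,0]]]'
```

```text
time: 7.1
tool_pos: [0.5981, -0.006, 0.1471]
ee_rot: [3.141, 0.0, 2.803]
wrist_force: [-1.4, 1.3, 2.7]
width: 0.0009
finger_force: 1.5
time: 7.3
tool_pos: [0.5981, -0.006, 0.1464]
ee_rot: [3.141, 0.001, 2.803]
wrist_force: [-1.8, 0.8, 4.4]
width: 0.0006
finger_force: 2.3
time: 7.5
tool_pos: [0.5982, -0.006, 0.1458]
ee_rot: [3.141, 0.001, 2.803]
wrist_force: [-2.6, 1.2, 5.8]
width: 0.0008
finger_force: 3.1
```

```bash
python3 -m crank '[[1,[0,0,0.001],[0,0,0]],[1,[0,0,0],[0,0,0]]]'; python3 -m crank '[[1,[0,0,-0.01],[0,0,0]],[1,[0,0,-0.03],[0,0,0]],[1,[0,0,-0.03],[0,0,0]],[1,[0,0,0],[0,0,0]]]'; python3 d.py .508 -.3465 .215
```

```text
time: 7.7
tool_pos: [0.5982, -0.006, 0.1452]
ee_rot: [3.141, 0.001, 2.803]
wrist_force: [-3.4, 1.3, 7.9]
width: 0.0006
finger_force: 3.7
time: 8.1
tool_pos: [0.6004, -0.0066, 0.219]
ee_rot: [3.14, 0.009, 2.803]
wrist_force: [0.9, -0.4, 0.7]
width: -0.0003
finger_force: 0.0
pos [ 0.6004 -0.0066  0.219 ] rot [3.1398 0.0094 2.8025] F [ 0.93 -0.44  0.66] w -0.0 delta mm [ -25.8 -351.3    3.6]
```

```bash
python3 -m crank '[[1,[-0.003,-0.039,0],[0,0,0]],[1,[-0.003,-0.039,0],[0,0,0]],[1,[-0.003,-0.039,0],[0,0,0]],[1,[-0.003,-0.039,0],[0,0,0]],[1,[-0.003,-0.039,0],[0,0,0]],[1,[-0.003,-0.039,0],[0,0,0]],[1,[-0.003,-0.039,0],[0,0,0]],[1,[-0.003,-0.039,0],[0,0,0]]]'; python3 -m crank '[[1,[-0.002,-0.039,0],[0,0,0]],[1,[0,0,0.03],[0,0,0]],[1,[0,0,0.03],[0,0,0]],[1,[0,0,0],[0,0,0]],[1,[0,0,0],[0,0,0]]]';python3 d.py .508 -.3465 .130
python3 - <<'E'
from bench import vision
from m import *
s=vision.snapshot("top")
for (c,st,p) in pads(s,[(205,293),(340,242),(309,313)]): print(c.round(1),st,p.round(4))
E
```

```text
time: 8.9
tool_pos: [0.516, -0.3098, 0.2122]
ee_rot: [3.141, -0.002, 2.803]
wrist_force: [1.1, -0.0, -0.7]
width: 0.0004
finger_force: 0.0
time: 9.4
tool_pos: [0.5053, -0.3454, 0.1526]
ee_rot: [3.141, -0.003, 2.803]
wrist_force: [0.2, -0.1, 1.6]
width: 0.0005
finger_force: 0.0
pos [ 0.5053 -0.3454  0.1526] rot [ 3.1407e+00 -2.8000e-03  2.8028e+00] F [ 0.17 -0.1   1.6 ] w 0.0 delta mm [-3.  -0.2 22.6]
[205.2 293. ] [197 285  18  17 234] [0.4802 0.2738 0.1974]
[339.7 241.9] [332 234  16  16 203] [ 0.5972 -0.007   0.1475]
[308.9 313.5] [302 306  15  16 183] [0.4348 0.0609 0.0492]
```

```bash
python3 -m crank '[[1,[-0.003,0,0.015],[0,0,0]],[1,[0,0,0.010],[0,0,0]],[1,[0,0,0.004],[0,0,0]],[1,[0,0,0.003],[0,0,0]],[1,[0,0,0.003],[0,0,0]],[1,[0,0,0.003],[0,0,0]],[1,[0,0,0.001],[0,0,0]],[1,[0,0,0],[0,0,0]]]'; python3 -m crank '[[1,[0,0,0.001],[0,0,0]],[1,[0,0,0],[0,0,0]]]';python3 -m crank '[[1,[0,0,0.001],[0,0,0]],[1,[0,0,0],[0,0,0]]]'
```

```text
time: 10.25
tool_pos: [0.5088, -0.3466, 0.115]
ee_rot: [3.141, 0.0, 2.803]
wrist_force: [-1.7, 0.4, 2.2]
width: 0.0005
finger_force: 1.0
time: 10.45
tool_pos: [0.5089, -0.3468, 0.1141]
ee_rot: [3.142, 0.001, 2.803]
wrist_force: [-0.7, 2.1, 2.2]
width: 0.0004
finger_force: 1.1
time: 10.65
tool_pos: [0.5089, -0.3468, 0.1129]
ee_rot: [3.141, 0.0, 2.803]
wrist_force: [0.3, 1.7, 2.0]
width: 0.0006
finger_force: 1.1
```

```bash
python3 -m crank '[[1,[0,0,0.001],[0,0,0]],[1,[0,0,0],[0,0,0]]]'; python3 -m crank '[[1,[0,0,0.001],[0,0,0]],[1,[0,0,0],[0,0,0]]]';python3 -m crank '[[1,[0,0,0.001],[0,0,0]],[1,[0,0,0],[0,0,0]]]'
```

```text
time: 10.85
tool_pos: [0.5088, -0.3468, 0.112]
ee_rot: [3.142, 0.0, 2.803]
wrist_force: [-0.2, 1.5, 3.3]
width: 0.0004
finger_force: 1.5
time: 11.05
tool_pos: [0.5089, -0.3468, 0.1114]
ee_rot: [-3.142, 0.001, 2.803]
wrist_force: [-1.1, 1.7, 4.7]
width: 0.0003
finger_force: 2.3
time: 11.25
tool_pos: [0.5089, -0.3468, 0.1107]
ee_rot: [-3.141, 0.001, 2.803]
wrist_force: [-1.8, 2.1, 6.3]
width: 0.0004
finger_force: 3.1
```

```bash
python3 -m crank '[[1,[0,0,0.001],[0,0,0]],[1,[0,0,0],[0,0,0]]]'; python3 -m crank '[[1,[0,0,-0.01],[0,0,0]],[1,[0,0,-0.04],[0,0,0]],[1,[0,0,-0.04],[0,0,0]],[1,[0,0,-0.03],[0,0,0]]]';python3 -m crank '[[1,[0.03,0.035,0],[0,0,0]],[1,[0.035,-0.02,0],[0,0,0]],[1,[0.045,-0.02,0],[0,0,0]],[1,[0.045,-0.02,0],[0,0,0]],[1,[0.045,-0.02,0],[0,0,0]],[1,[0,0,0],[0,0,0]],[1,[0,0,0],[0,0,0]]]'
python3 - <<'E'
from bench import vision,robot
from m import *
s=vision.snapshot("top")
for (c,st,p) in pads(s,[(205,293),(340,242),(491,287),(309,313)]): print(c.round(1),st,p.round(4))
cv2.imwrite("pics/t2.png",s["color"][:,:,::-1])
s=vision.snapshot("scene")
for (c,st,p) in pads(s,[(470,222),(305,229),(188,155),(366,212)]): print(c.round(1),st,p.round(4))
E
```

```text
time: 11.45
tool_pos: [0.5089, -0.3468, 0.1102]
ee_rot: [-3.141, 0.001, 2.803]
wrist_force: [-1.5, 2.8, 7.1]
width: -0.0
finger_force: 3.8
time: 11.85
tool_pos: [0.5087, -0.3475, 0.2311]
ee_rot: [-3.14, 0.002, 2.802]
wrist_force: [0.4, -0.4, 0.4]
width: 0.0003
finger_force: 0.0
time: 12.55
tool_pos: [0.3045, -0.3232, 0.229]
ee_rot: [-3.141, 0.001, 2.8]
wrist_force: [0.0, 0.7, -0.6]
width: 0.0007
finger_force: 0.0
[205.3 293. ] [197 285  18  17 239] [0.4802 0.2737 0.1973]
[339.8 241.9] [332 234  16  17 208] [ 0.5971 -0.007   0.1471]
[490.4 286.2] [482 279  17  16 208] [ 0.5063 -0.3496  0.1121]
[308.9 313.6] [302 306  15  16 185] [0.4346 0.0608 0.0492]
[470.1 223.7] [461 216  19  17 254] [0.4821 0.2752 0.1969]
[305.2 230.6] [297 223  18  16 225] [ 0.5981 -0.0055  0.147 ]
[189.  155.2] [182 149  16  14 159] [ 0.5069 -0.3482  0.1118]
[366.2 213.3] [359 207  15  14 166] [0.4359 0.0622 0.049 ]
```

View pics/t2.png

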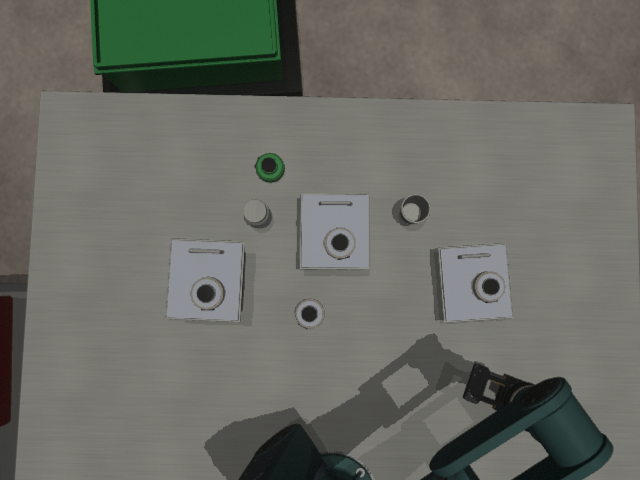

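The arm is clear at the lower right, and every pan and timer is where it was. All three caps read about 10 mm lower at (205,293), (340,242) and (490,286), and the spare at (309,314) is unchanged.

```bash
python3 -c "
from bench import robot
print(robot.close_job())"
```

```text
the job is handed in; nothing more can be done
None
```

I pressed all three pan timers fully in, in the order deep, middle, shallow, and handed the job in with the spare still out and nothing visibly moved; the verdict was not reported back.

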